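# Clamp the registration bar with the guarded knob

### The job

Stand the loose registration bar in the bar clamp, between the jaw and the sprung fence pad and between the two end pins, then reach through the guard opening and turn the sunken knob clockwise until the jaw holds the bar firmly (a clamping force of about 11 N, judged by the turning resistance), without overtightening. Do not knock the clamp's guard hard or disturb the other things on the table, and let go of everything at the end.

Things in the scene. Friction and masses are not known exactly. Their poses are not given: they have to be found in the camera images.
- bar: Registration bar: loose aluminium bar of inverted-T section, 140 mm long (its y); foot 24 mm wide (its x), 20 mm high; above it a web 14 mm thick rising to 46 mm, two small steel pegs (8 mm high) on top at y = +-48 mm. About 0.35 kg. Origin: centre of its underside, z up. Grip the web across its 14 mm, at mid-length.
- base: Bar clamp, fixed to the table: dark steel plate 250 (x) by 190 (y) by 10 mm. Origin: centre of its underside, z up. On its +x half the knob housing with the guard, on its -x half the fence, between them the bar's place. Two upright end pins (8 mm across, tops 30 mm above the table, at x = -56, y = +-80 mm) leave the bar 6 mm of play at each end.
- seat (a point): Where to set the bar's origin: on the plate's top (10 mm above the table), at x = -53, y = 0 mm in the base's frame, the bar's length along the base's y. It is fixed to the base: 3 mm clear of the jaw at knob angle 0; with the jaw advanced keep 3 mm off it instead. Jaw-to-pad room is 29 to 42 mm for the 24 mm foot.
- knob (a joint): Knob angle, rad: 0 = jaw fully back, grows clockwise seen from above, limit 1.9, starts at 0 to 0.15. 1 rad moves the jaw 14 mm. Stays where left. Free friction 0.30 N m while turning (reads far less, about 0.06, when paused); each newton of jaw force adds 0.014 N m to either (sliding the bar: 2 N; firm hold 11 N: +0.15 N m; 24 N is too much). Firm hold comes at 0.7 to 1.45 rad: feel for it.
- knob_grip (a point): Point on the knob's upright axis at the height to grip, 56 mm above the table. Black disc 48 mm across, top at 32 mm, with an upright grip fin 42 mm long, 12 mm thick, from 32 to 66 mm above the table, 16 mm below the guard's top. The point's x axis runs along the fin and turns with it; at knob angle 0 it is the base's x.
- guard: Knob housing: grey box 110 by 110 mm centred at x = +67, y = 0 in the base's frame, with a steel guard plate whose top is 82 mm above the table. Round opening 91 mm across over the knob; below it a well 100 by 100 mm, floor at 26 mm. Origin: on the knob's axis at table height. Enter with part-closed fingers; load it with less than 20 N.
- jaw: Steel jaw plate, 80 mm wide, 12 mm thick, 12 to 26 mm above the table, on rods out of the housing. Origin: centre of its pressing face, which looks to the base's -x, 19 mm above the table; at knob angle 0 it is at x = -38 mm in the base's frame and moves to -x as the knob turns clockwise.
- pins (a point): Point on the plate's top, 10 mm above the table, midway between the end pins (x = -56, y = 0 in the base's frame). Facing the jaw is the fence: a rubber pad, 80 mm wide, top 26 mm above the table, its face at x = -80 to -70 mm (hand-adjusted, not measured), sprung at 5 N per mm with 7.5 mm travel; the fence block ends 32 mm behind that face.
- tumbler: Bystander: clear glass tumbler, 72 mm across, 95 mm tall. Origin: centre of its underside.
- ink_jar: Bystander: closed ink jar, 60 mm across, 75 mm tall. Origin: centre of its underside.
- tape_roll: Bystander: roll of paper tape lying flat, 68 mm across, 20 mm tall. Origin: centre of its underside.
- jar_lid: Bystander: white jar lid, 44 mm across, 12 mm tall. Origin: centre of its underside.
- brush: Bystander: paint brush lying down, 190 mm long.
- glue_bottle: Bystander: white glue bottle, 48 mm across, 120 mm tall. Origin: centre of its underside.

How it is judged:
On the way, in this order (a step that is already met when the one before it is completed fails the run):
1. the bar stands upright on the base plate between jaw and pad and between the end pins (z of bar in the frame of base between 0.007 and 0.013 m and y of bar in the frame of base between -0.01 and 0.01 m and x of bar in the frame of base between -0.08 and -0.04 m and angle between bar's own z axis and vertical below 0.05 rad), for 0.2 s.
2. the jaw presses on the bar with more than 6 N (all of step 1 and contact force between jaw and bar above 6 N), for 0.2 s.
At the end, for the whole second after the job is handed in: The bar stands upright (within 0.05 rad) on the base plate between jaw and pad, centred lengthwise within 10 mm and parallel to the jaw within 0.04 rad, at rest, held by the jaw with 6 to 16 N, the knob left standing (all of step 2 and angle between the y axis of bar and the y axis of base, either way round below 0.04 rad and contact force between jaw and bar below 16 N and linear speed of bar below 0.01 m/s and velocity of joint knob below 0.05 rad/s); the robot touches nothing.
It fails at once if the jaw presses on the bar with more than 24 N (overtightened) (contact force between jaw and bar above 24 N).
It fails at once if the guard is loaded with more than 20 N (contact force between any of the arm, the fingers and guard above 20 N).
It fails at once if a bystander is moved by more than 30 mm (distance of any of tumbler, ink_jar, tape_roll, jar_lid, brush, glue_bottle from where it was at the start of the episode above 0.03 m).
It also fails if it takes over 72 s, if anything falls off the work surface, if the arm or the gripper's body presses on something with over 40 N, if the wrist force passes 120 N, or if a joint passes its speed limit or range.

### The arm

A 7-joint arm with a two-finger parallel gripper is mounted at the origin on the work surface. World frame = base frame: x ahead of the robot, y to its left, z up, the work surface at z = 0. Lengths are in m, angles in rad, forces in N, time in s.
With the tool pointing down it reaches from about 0.425 to 0.875 m from the base axis. Payload 4.7 kg.
Tool frame: the origin (TCP) lies at the very end of the fingers, on their centre line; the grasp point (between the pads) lies 19 mm behind it; z points along the fingers, y is the line along which they close (so a half turn about z gives the same grasp; the last joint's range is limited). The gripper opens to 87 mm and grips with 3 to 60 N. Pads are 19 mm wide; open, the fingers measure 117 mm over their backs; the gripper's body (75 mm by 190 mm) begins 51 mm behind the grasp point.
Start: joints at [-1.221, 0.321, -0.07, 1.45, 0.023, 1.371, -0.057], TCP at [0.214, 0.614, 0.223] pointing down, gripper open.
Joint ranges: [-2.86, 2.86], [-0.3, 2.09], [-1.38, 1.24], [0.06, 2.45], [-1.56, 4.7], [0.09, 2.05], [-2.69, 2.69]. Speed limits (rad/s): [2.57, 2.57, 3.14, 3.14, 3.14, 3.14, 3.14].

### API

Orientations are given as a rotation vector (axis times angle).
In Python, from bench import get_state, get_image, get_calibration, close_job gives the robot as it stands.
- The arm moves only by the shell command python3 -m crank 'ROWS' [FORCE]. ROWS is JSON, a list of rows, each a list of 5 numbers: the opening, from 0 (shut) to 1 (fully open), then the shift along the world's x, y, z in units of 0.2 m (1.0 is 0.2 m), then the turn about the world's z in units of 2 pi rad (1.0 is 2 pi rad). A call has 1 to 5 rows; each row is the pose to reach, as a shift and turn from the pose commanded when the call began, turning the shorter way round; what a row does not reach only later rows make up. A row lasts 1/8 s, in which the tool goes at most 62.5 mm and 10.7 degrees, less where a joint would pass 70% of its speed; a pose out of reach is approached as far as the arm can. A call with a number of a shift or a turn outside -1 to 1 is refused whole. A call with a gripper value outside its range is refused whole. The fingers move at their own pace and stop on an object; FORCE is the grip in N (left out, the last holds). Time passes only in rows, so rows that repeat a pose let the fingers close. It gives the time, the measured TCP pose, the force, the opening and the grip force at its end, in the units of the state.
- get_state(): the state, without advancing time (a new reading comes with each control period).
- get_image(name): name is "scene" or "side" or "wrist"; returns the picture (400x640x3 uint8, red, green, blue); there is no depth.
- get_calibration(name): a dict with "fovy" (degrees; the focal length in pixels is half the picture's height over the tangent of half this angle, whatever the lens; pixels are square), "cx", "cy" (the principal point, pixels), "k1" (the pictures are not rectified: a ray, as slopes to the right and down, at radius r is drawn at 1 + k1 r^2 times it, then the intrinsics apply), "R" (3x3) and "t" (3): a world point X has camera coordinates R X + t. Camera axes: x right, y down, z forward; pixel columns grow to the right and rows downward; lengths in m; the calibration is good to about 2 mm. A picture is of the moment at which its call begins: read the wrist's pose just before it. get_calibration takes no time and is no camera call; for the wrist camera it gives the pose at the moment of the call.
- close_job(): hands the job in; it is judged then, once.
The state is a dict: "time": time; "joint_positions": joint angles; "qd": joint speeds; "joint_torque": joint torques, N m; "position": TCP position; "tool_rot": TCP orientation; "ft_force": force on the tool from outside, world axes, zero at the start; "torque": the same for the moment, N m; "grip_width": opening from 0.0 (shut) to 1.0 (fully open); "grip_force": force on a finger pad.
Only numpy, scipy, OpenCV 4.12 (cv2) and the standard library are available. Lean on these libraries where they do the work, as an engineer would, in place of code of your own. Each camera call takes 0.05 s, during which the arm holds its last target. There are 200 camera calls.

## Working session

There is one attempt and no reset: what is moved stays moved. The work goes in short steps, Python scripts to look and compute and a shell command to move; the robot and the scene stay as the last step left them, time stands still between calls to the robot, and variables do not carry over. Pictures are saved under pics/ and viewed, at most 10 in all, crops included, and the job is handed in when it is done.

```bash
ls; mkdir -p pics
cat > h.py <<'E'
import numpy as np, cv2
from bench import get_state,get_image,get_calibration
def K(c):
    f=200/np.tan(np.radians(c['fovy'])/2); return np.array([[f,0,c['cx']],[0,f,c['cy']],[0,0,1]])
def proj(c,X):
    p=np.array(c['R'])@np.array(X,float).T+np.array(c['t'])[:,None] if np.ndim(X)>1 else (np.array(c['R'])@np.array(X,float)+np.array(c['t']))[:,None]
    s=p[:2]/p[2]; s=s*(1+c['k1']*(s**2).sum(0)); k=K(c)
    return (s*k[0,0]+k[:2,2:]).T
def ray(c,uv,z):
    k=K(c); d=(np.array(uv,float)-k[:2,2])/k[0,0]; s=d.copy()
    for _ in range(30): s=d/(1+c['k1']*(s**2).sum())
    R=np.array(c['R']); o=-R.T@np.array(c['t']); v=R.T@np.array([s[0],s[1],1])
    return o+v*(z-o[2])/v[2]
def save(img,n,box=None,sc=1):
    if box: img=img[box[1]:box[3],box[0]:box[2]]
    cv2.imwrite('pics/'+n,cv2.resize(img,None,fx=sc,fy=sc,interpolation=cv2.INTER_CUBIC)[:,:,::-1])
E
python3 - <<'E'
from h import *
import pickle
s=get_state(); print(s)
d={}
for n in ['scene','side','wrist']:
    c=get_calibration(n); d[n]=(get_image(n),c); print(n,c)
pickle.dump(d,open('d0.pkl','wb'))
save(d['scene'][0],'a.png'); save(d['side'][0],'b.png')
E
```

```text
pics
{'time': 0.0, 'joint_positions': array([-1.22088148,  0.32184389, -0.07009311,  1.45170302,  0.02258937,
        1.37077818, -0.05689874]), 'qd': array([-4.84579641e-04, -6.90366600e-04, -1.34398646e-03,  9.06433177e-05,
        1.65528416e-04,  2.03495859e-03, -1.60020847e-03]), 'joint_torque': array([-1.03012204e-03, -4.91288996e+01, -4.04271148e-01, -3.12518191e+01,
       -6.39419211e-02,  4.39458154e-02,  2.20283305e-04]), 'position': array([0.21405364, 0.61314816, 0.22143394]), 'tool_rot': array([-5.24921917e-01, -3.09718289e+00,  3.03204313e-03]), 'ft_force': array([-0.08551988, -0.76879279,  0.67220819]), 'torque': array([ 0.0051934 , -0.02386913, -0.04211454]), 'grip_force': 0.0, 'grip_width': 0.9988752289920773}
scene {'fovy': 48.67739721519412, 'cx': 325.62919944734045, 'cy': 195.76648620614304, 'k1': 0.015839441987605857, 'R': array([[ 0.0122104 ,  0.99982795, -0.01396305],
       [ 0.8493567 , -0.01773984, -0.52752108],
       [-0.52767803, -0.00541837, -0.84942718]]), 't': array([ 0.03953293, -0.4387408 ,  1.60223887])}
side {'fovy': 53.378043082874164, 'cx': 319.58280354767624, 'cy': 204.13453704788174, 'k1': 0.006111031926617755, 'R': array([[ 0.78865005, -0.61467991, -0.01413218],
       [-0.46970423, -0.58749226, -0.6589619 ],
       [ 0.39674809,  0.52632828, -0.75204355]]), 't': array([-0.45479684,  0.28508732,  1.02335251])}
wrist {'fovy': 70.76490684302864, 'cx': 325.19401525728915, 'cy': 200.05843993426805, 'k1': -0.017883209668345168, 'R': array([[ 0.32921174,  0.94425526, -0.00128094],
       [ 0.89981645, -0.31330644,  0.3035942 ],
       [ 0.28626909, -0.10109938, -0.95280057]]), 't': array([-0.64894665, -0.03598203,  0.39172696])}
```

View pics/a.png

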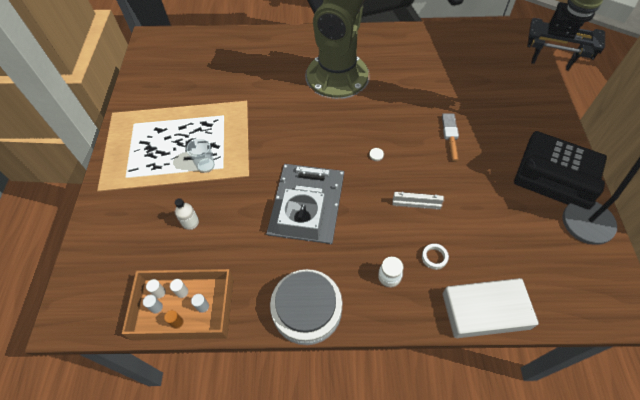

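View pics/b.png

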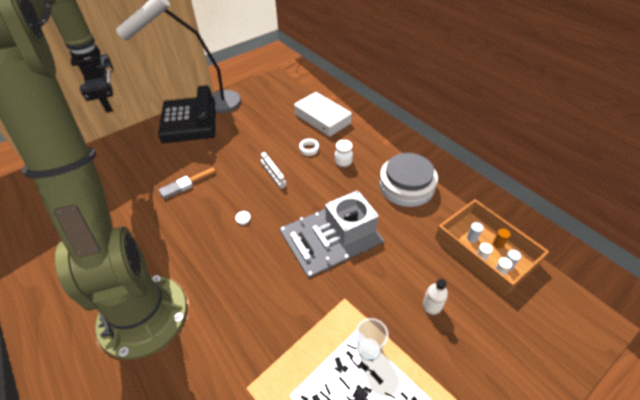

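The scene shows the clamp at about (305,203) with its knob housing toward world +x, the bar at about (418,201), and the brush, lid, tape and jar standing clear. I'll enlarge the clamp and bar.

Run:
```python
from h import *
import pickle
d=pickle.load(open('d0.pkl','rb'))
save(d['scene'][0],'c.png',(260,155,460,250),4)
save(d['side'][0],'e.png',(240,135,400,275),4.2)
```

```text
(no output)
```

View pics/c.png

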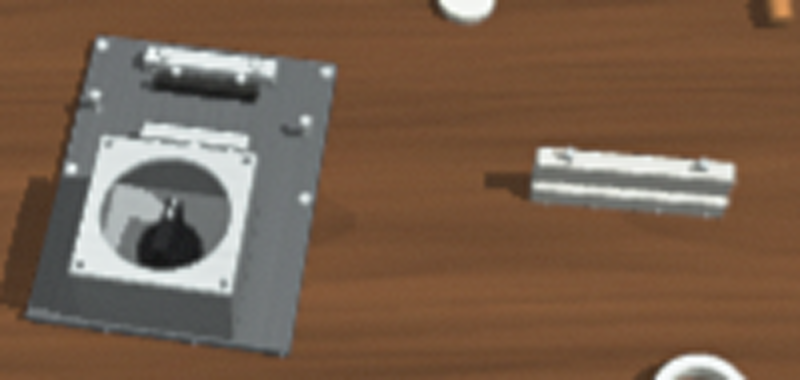

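View pics/e.png

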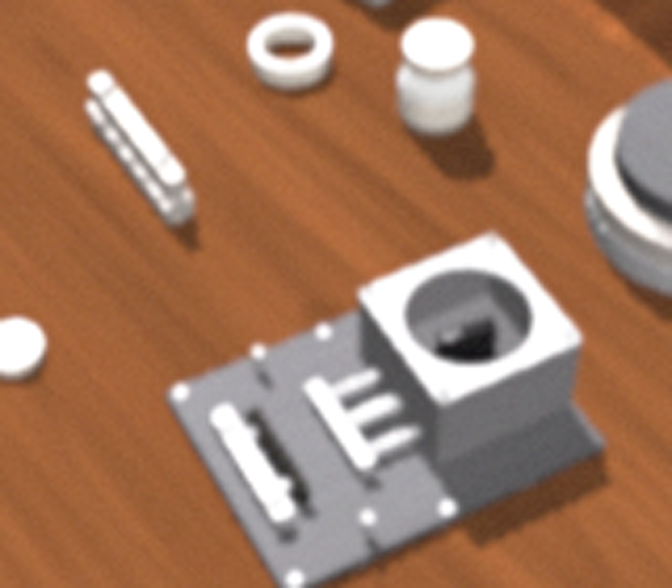

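```bash
cat > fit.py <<'E'
from h import *
import pickle
from scipy.optimize import least_squares
d=pickle.load(open('d0.pkl','rb')); C={n:d[n][1] for n in d}
A=lambda l:np.array(l,float)
sc=lambda l:A(l)/4+[260,155]; sd=lambda l:A(l)/4.2+[240,135]
def fit(obs,g,name):
    def X(p,P):
        c,s=np.cos(p[2]),np.sin(p[2]); P=A(P)/1000
        return np.c_[p[0]+c*P[:,0]-s*P[:,1],p[1]+s*P[:,0]+c*P[:,1],P[:,2]]
    for sel in (['scene'],['side'],['scene','side']):
        f=lambda p:np.concatenate([(proj(C[n],X(p,P))-U).ravel() for n,P,U in obs if n in sel])
        r=least_squares(f,g,x_scale=[.1,.1,.1],loss='soft_l1'); print(name,sel,r.x.round(4),np.abs(f(r.x)).reshape(-1,2).round(1).tolist() if len(sel)>1 else r.cost)
    return r.x
P=[[-125,-95,10],[-125,95,10],[125,95,10],[125,-95,10],[12,-55,82],[12,55,82],[122,55,82],[122,-55,82]]
U=sc([[97,38],[335,66],[289,350],[27,315],[102,136],[256,155],[234,296],[70,273]])
P2=[[-125,95,10],[-125,-95,10],[125,-95,10],[12,55,82],[122,55,82],[122,-55,82],[12,-55,82]]
U2=sd([[168,393],[285,588],[603,443],[360,293],[492,235],[580,338],[440,403]])
b=fit([('scene',P,U),('side',P2,U2)],[.6,-.1,0],'base')
# bar: web top corners
P=[[-7,-70,46],[-7,70,46],[7,70,46],[7,-70,46],[12,-70,0],[12,70,0]]
U=sc([[538,148],[736,165],[734,182],[534,172],[530,201],[722,216]])
P2=[[0,70,46],[0,-70,46],[-12,70,20],[-12,-70,0]]
U2=sd([[100,77],[178,178],[92,103],[172,222]])
q=fit([('scene',P,U),('side',P2,U2)],[.6,.2,0],'bar')
pickle.dump((b,q),open('fit.pkl','wb'))
s=get_state(); 
from scipy.spatial.transform import Rotation as R
M=R.from_rotvec(s['tool_rot']).as_matrix(); print('tool y',M[:,1],np.degrees(np.arctan2(M[1,1],M[0,1])))
def w(b,x,y): 
    c,s=np.cos(b[2]),np.sin(b[2]); return np.round([b[0]+c*x-s*y,b[1]+s*x+c*y],4)
print('seat',w(b,-.053,0),'knob',w(b,.067,0))
for n,uv,z in [('lid',(376,155),.006),('tape',(435,257),.01),('inkjar',(391,272),.05),('tumbler',(203,155),.05),('glue',(187,215),.06)]: print(n,ray(C['scene'],uv,z)[:2])
E
python3 fit.py
```

```text
base ['scene'] [ 0.5395 -0.1014 -0.1641] 1.8036609528908099
base ['side'] [ 0.5367 -0.1055 -0.1677] 2.174185452748829
base ['scene', 'side'] [ 0.5386 -0.1026 -0.1662] [[0.6, 1.2], [0.1, 1.0], [0.2, 0.5], [1.0, 0.4], [0.2, 0.1], [0.2, 0.1], [1.1, 0.8], [0.4, 0.3], [1.2, 1.4], [0.0, 0.5], [0.6, 1.1], [0.5, 1.4], [0.2, 1.0], [0.1, 0.8], [0.2, 1.3]]
bar ['scene'] [ 0.5512  0.2222 -0.1131] 1.9621063034049397
bar ['side'] [ 0.5506  0.2169 -0.1211] 0.562026738612061
bar ['scene', 'side'] [ 0.5516  0.2211 -0.1142] [[0.5, 0.3], [0.9, 0.1], [0.2, 0.2], [0.4, 1.6], [0.4, 0.8], [0.5, 0.9], [0.5, 1.4], [0.1, 1.0], [0.8, 0.7], [0.6, 0.2]]
tool y [ 0.32950379  0.94415306 -0.00149967] 70.76131690940392
seat [ 0.4864 -0.0938] knob [ 0.6047 -0.1137]
lid [0.37067591 0.11558484]
tape [0.72501473 0.25067532]
inkjar [0.78260752 0.12094538]
tumbler [ 0.39194461 -0.41904863]
glue [ 0.60783756 -0.43212475]
```

```bash
python3 -m crank '[[1,0.17,-0.195,0,-0.022],[1,0.34,-0.39,0,-0.044],[1,0.51,-0.585,0,-0.066],[1,0.68,-0.78,0,-0.088],[1,0.85,-0.975,0,-0.11]]' 
python3 -m crank '[[1,0.17,-0.2,0,-0.022],[1,0.34,-0.4,0,-0.044],[1,0.51,-0.6,0,-0.066],[1,0.68,-0.8,0,-0.088],[1,0.84,-0.98,0,-0.105]]' 
python3 -m crank '[[1,0,0,0,0],[1,0,0,0,0]]'
python3 - <<'E'
from h import *
import pickle
c=get_calibration('wrist'); im=get_image('wrist'); pickle.dump((im,c,get_state()),open('w1.pkl','wb'))
save(im,'f.png',None,1.25)
b,q=pickle.load(open('fit.pkl','rb'))
c_,s=np.cos(q[2]),np.sin(q[2])
for x,y,z in [(-7,-70,46),(-7,70,46),(7,70,46),(7,-70,46)]:
    x,y,z=x/1e3,y/1e3,z/1e3
    print(proj(c,[q[0]+c_*x-s*y,q[1]+s*x+c_*y,z])*1.25)
E
```

```text
time: 0.78
position: [0.3851, 0.4172, 0.2224]
tool_rot: [-1.549, -2.733, 0.0]
ft_force: [0.5, 0.4, 0.4]
grip_width: 1.002
grip_force: 0.0
time: 1.4
position: [0.5531, 0.2209, 0.2225]
tool_rot: [2.351, 2.084, -0.0]
ft_force: [-0.1, 0.8, 0.5]
grip_width: 0.996
grip_force: 0.0
time: 1.65
position: [0.5516, 0.2234, 0.2222]
tool_rot: [-2.345, -2.089, 0.001]
ft_force: [-0.4, 0.5, 0.3]
grip_width: 0.999
grip_force: 0.0
[[401.16400545 294.22375334]]
[[400.41497039 156.3986695 ]]
[[415.47037479 156.39303566]]
[[414.50571117 294.22165086]]
```

View pics/f.png

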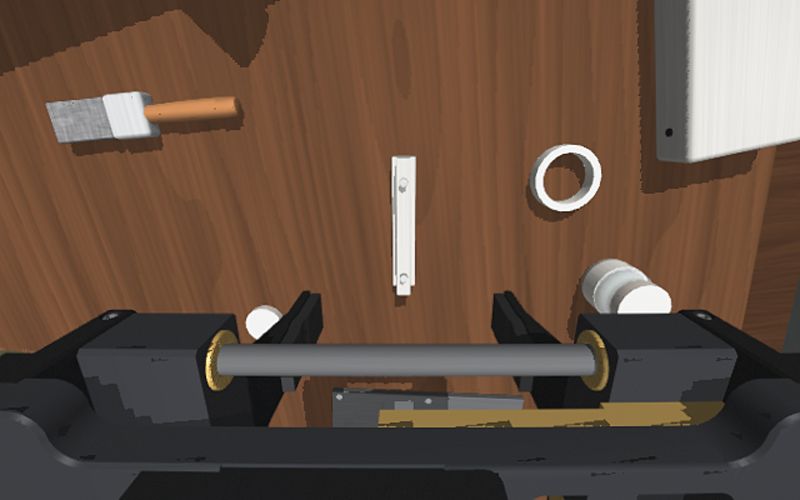

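The wrist view shows the bar's top running from (404,156) to (403,293). That is about 3 mm off in x from the scene camera's estimate, and both agree on its length position. Next I'll look at the clamp from the wrist.

```bash
python3 -m crank '[[1,0,-0.3,0,0],[1,0,-0.6,0,0],[1,0,-0.9,0,0],[1,0,-1,0,0]]' >/dev/null
python3 -m crank '[[1,0,-0.3,0,0],[1,-0.02,-0.6,0,0],[1,-0.04,-0.9,0,0],[1,-0.08,-1,0,0]]' >/dev/null
python3 -m crank '[[1,0,-0.3,0,0],[1,0,-0.65,0,0],[1,0,-0.7,0,0],[1,0,-0.7,0,0],[1,0,-0.7,0,0]]'
python3 - <<'E'
from h import *
import pickle
c=get_calibration('wrist'); im=get_image('wrist'); pickle.dump((im,c,get_state()),open('w2.pkl','wb'))
save(im,'g.png',None,1.25)
b,q=pickle.load(open('fit.pkl','rb'))
c_,s=np.cos(b[2]),np.sin(b[2])
for x,y,z in [(-125,-95,10),(-125,95,10),(125,95,10),(125,-95,10),(12,-55,82),(12,55,82),(122,55,82),(122,-55,82)]:
    x,y,z=x/1e3,y/1e3,z/1e3
    print(proj(c,[b[0]+c_*x-s*y,b[1]+s*x+c_*y,z])*1.25)
E
```

```text
time: 3.32
position: [0.5376, -0.314, 0.2222]
tool_rot: [-2.341, -2.093, -0.002]
ft_force: [1.1, 0.5, -0.0]
grip_width: 1.002
grip_force: 0.0
[[253.01024697  98.55359193]]
[[ 238.88752162 -142.59065632]]
[[ 534.17293523 -123.26815049]]
[[504.98134554 113.08152782]]
[[390.13802288  41.77410129]]
[[ 397.01858942 -137.94959068]]
[[ 557.1783236  -125.68995022]]
[[533.06561956  51.05042038]]
```

View pics/g.png

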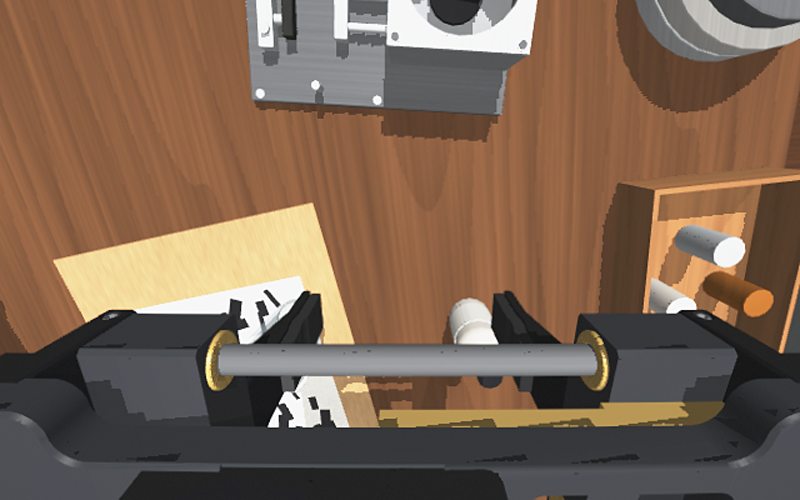

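The clamp's near edge is in view, with the plate corner at (250,100) and guard corners at (386,46) and (528,54). These show the same offset of about 4 px to the left as the bar did, so the bar and clamp estimates agree with each other. I'll move closer for the whole clamp.

```bash
python3 -m crank '[[1,0,0.3,0.1,0],[1,0,0.6,0.2,0],[1,0,0.6,0.2,0],[1,0,0.6,0.2,0]]'
python3 - <<'E'
from h import *
import pickle
c=get_calibration('wrist'); im=get_image('wrist'); pickle.dump((im,c,get_state()),open('w3.pkl','wb'))
save(im,'i.png',(150,0,470,260),2.3)
b,q=pickle.load(open('fit.pkl','rb'))
c_,s=np.cos(b[2]),np.sin(b[2])
for x,y,z in [(-125,-95,10),(-125,95,10),(125,95,10),(125,-95,10),(12,-55,82),(12,55,82),(122,55,82),(122,-55,82),(-56,-80,30),(-56,80,30),(67,0,66)]:
    x,y,z=x/1e3,y/1e3,z/1e3
    print(((proj(c,[b[0]+c_*x-s*y,b[1]+s*x+c_*y,z])-[150,0])*2.3).round(1))
E
```

```text
time: 3.88
position: [0.5365, -0.1958, 0.2629]
tool_rot: [2.343, 2.093, 0.001]
ft_force: [0.3, -0.5, -0.2]
grip_width: 0.997
grip_force: 0.0
[[190.8 382.7]]
[[177.1  50.2]]
[[617.7  77. ]]
[[574.2 402.9]]
[[405.8 347. ]]
[[418.5 115.9]]
[[646.7 130.4]]
[[613.  358.4]]
[[292.3 370.5]]
[[293.6  77.4]]
[[515.7 243.9]]
```

View pics/i.png

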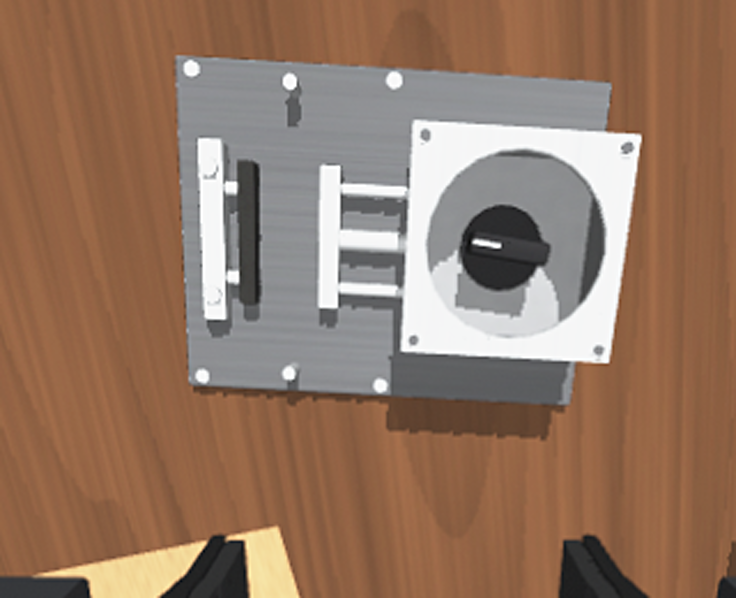

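The whole clamp is in view: plate corners at (177,57), (611,84), (570,405), (190,385); guard corners at (414,121), (641,135), (609,363), (401,352); end pins at (290,81) and (289,373); fin from (470,243) to (550,250); jaw and pad clear.

```bash
cat > fit2.py <<'E'
from h import *
import pickle
from scipy.optimize import least_squares
A=lambda l:np.array(l,float)
def X(p,P):
    c,s=np.cos(p[2]),np.sin(p[2]); P=A(P)/1000
    return np.c_[p[0]+c*P[:,0]-s*P[:,1],p[1]+s*P[:,0]+c*P[:,1],P[:,2]+(p[3] if len(p)>3 else 0)]
def fit(c,P,U,g):
    f=lambda p:(proj(c,X(p,P))-U).ravel(); r=least_squares(f,g,x_scale=.1,loss='soft_l1'); print(r.x.round(4),f(r.x).reshape(-1,2).round(1).tolist()); return r.x
if __name__=='__main__':
    _,c,_=pickle.load(open('w3.pkl','rb'))
    P=[(-125,-95,10),(-125,95,10),(125,95,10),(125,-95,10),(12,-55,82),(12,55,82),(122,55,82),(122,-55,82),(-56,-80,30),(-56,80,30)]
    U=A([(190,385),(177,57),(611,84),(570,405),(401,352),(414,121),(641,135),(609,363),(289,373),(290,81)])/2.3+[150,0]
    b=fit(c,P,U,[.54,-.1,-.16]); fit(c,P,U,[.54,-.1,-.16,0])
    _,c,_=pickle.load(open('w1.pkl','rb'))
    P=[(-7,-70,46),(-7,70,46),(7,70,46),(7,-70,46)]; U=A([(397,294),(396,156),(413.5,156),(411,294)])/1.25
    q=fit(c,P,U,[.55,.22,-.11])
    pickle.dump((b,q),open('fitw.pkl','wb'))
    T=lambda b,x,y:X(b,[(x,y,0)])[0,:2].round(4)
    print('seat',T(b,-53,0),'knob',T(b,67,0))
E
python3 fit2.py
```

```text
[ 0.5363 -0.1046 -0.1664] [[-1.0, 0.5], [-1.4, -1.0], [1.1, -1.1], [0.3, 0.6], [0.3, -0.3], [0.0, 0.1], [0.4, 0.3], [-0.2, -0.1], [-0.0, 0.5], [-0.0, 0.5]]
[ 0.5364 -0.1045 -0.1664 -0.0023] [[-0.4, 0.1], [-0.8, -0.6], [0.7, -0.8], [0.0, 0.2], [0.4, -0.6], [0.1, 0.4], [-0.2, 0.5], [-0.6, -0.5], [0.3, 0.2], [0.4, 0.8]]
[ 0.5481  0.2218 -0.1216] [[0.3, -0.1], [1.0, -0.0], [-1.0, 0.1], [-0.3, -0.0]]
seat [ 0.484  -0.0959] knob [ 0.6023 -0.1157]
```

```bash
python3 -m crank '[[1,0,0.3,0,0],[1,0,0.6,0,0],[1,0,0.9,0,0],[1,0,1,0,0]]' >/dev/null
python3 -m crank '[[0.8,0.02,0.3,-0.1,0],[0.6,0.04,0.6,-0.2,0],[0.6,0.07,0.9,-0.35,0],[0.6,0.07,1,-0.5,0]]' >/dev/null
python3 -m crank '[[0.6,0,0.085,0,0],[0.6,0,0.085,-0.1,0],[0.6,0,0.085,-0.4,0],[0.6,0,0.085,-0.4,0],[0.6,0,0.085,-0.4,0]]'
```

```text
time: 5.55
position: [0.5522, 0.219, 0.0851]
tool_rot: [2.347, 2.086, 0.004]
ft_force: [0.3, 0.3, -0.5]
grip_width: 0.6
grip_force: 0.0
```

```bash
python3 -m crank '[[0.6,-0.01,0,-0.1,0],[0.6,-0.01,0,-0.2,0],[0.6,-0.01,0,-0.305,0],[0.6,-0.01,0,-0.305,0],[0.4,-0.01,0,-0.305,0]]' 25
python3 -m crank '[[0,0,0,0,0],[0,0,0,0,0],[0,0,0,0,0],[0,0,0,0,0],[0,0,0,0,0]]' 25
```

```text
time: 6.18
position: [0.5493, 0.2199, 0.0228]
tool_rot: [2.346, 2.088, 0.003]
ft_force: [0.5, -0.7, 0.4]
grip_width: 0.549
grip_force: 0.0
time: 6.8
position: [0.5481, 0.2198, 0.0217]
tool_rot: [-2.346, -2.089, 0.0]
ft_force: [-0.6, 0.1, 2.5]
grip_width: 0.16
grip_force: 25.0
```

```bash
python3 -m crank '[[0,0,0,0.1,0],[0,0,0,0.35,0],[0,0,0,0.55,0],[0,0,-0.1,0.675,0],[0,0,-0.3,0.675,0]]' 25
python3 -m crank '[[0,-0.06,-0.2,0,-0.008],[0,-0.12,-0.4,0,-0.008],[0,-0.18,-0.6,0,-0.008],[0,-0.25,-0.8,0,-0.008],[0,-0.32,-0.95,0,-0.008]]' >/dev/null
python3 -m crank '[[0,0,-0.2,0,0],[0,0,-0.325,0,0],[0,0,-0.325,-0.2,0],[0,0,-0.325,-0.2,0],[0,0,-0.325,-0.2,0]]'
python3 - <<'E'
from h import *
import pickle
d={}
for n in ['scene','side','wrist']:
    c=get_calibration(n); d[n]=(get_image(n),c,get_state())
pickle.dump(d,open('d1.pkl','wb'))
a=cv2.resize(d['scene'][0][150:250,260:360],None,fx=4,fy=4,interpolation=cv2.INTER_CUBIC)
b=cv2.resize(d['side'][0][170:280,270:390],None,fx=4/1.1,fy=4/1.1,interpolation=cv2.INTER_CUBIC)
save(np.hstack([a,b[:400,:400]]),'j.png'); save(d['wrist'][0],'k.png',None,1.25)
s=d['wrist'][2]; print(s['position'],s['tool_rot'],s['ft_force'])
E
```

```text
time: 7.42
position: [0.5498, 0.1616, 0.1603]
tool_rot: [2.341, 2.093, 0.01]
ft_force: [0.3, -0.8, -3.0]
grip_width: 0.158
grip_force: 25.0
time: 8.68
position: [0.4847, -0.0951, 0.1178]
tool_rot: [2.397, 2.03, 0.001]
ft_force: [-0.4, -0.4, -2.3]
grip_width: 0.161
grip_force: 25.0
[ 0.48530603 -0.09498182  0.11806732] [2.39611128 2.02954133 0.00322014] [ 0.11692873  0.73199071 -3.22108755]
```

View pics/k.png

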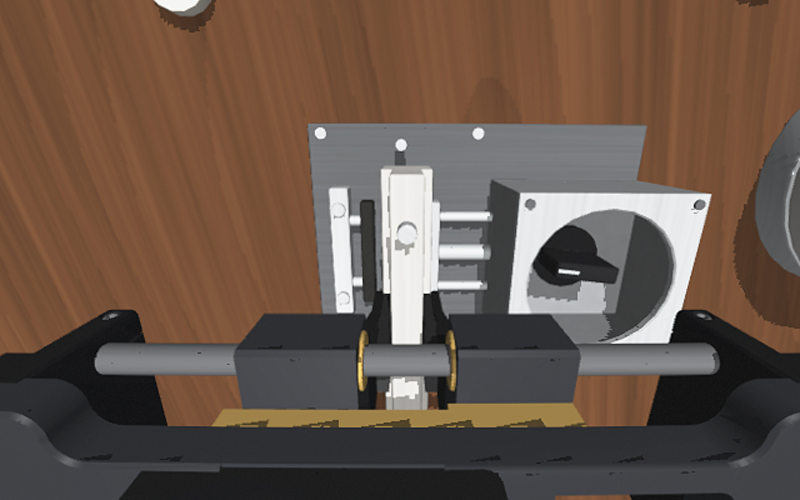

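View pics/j.png

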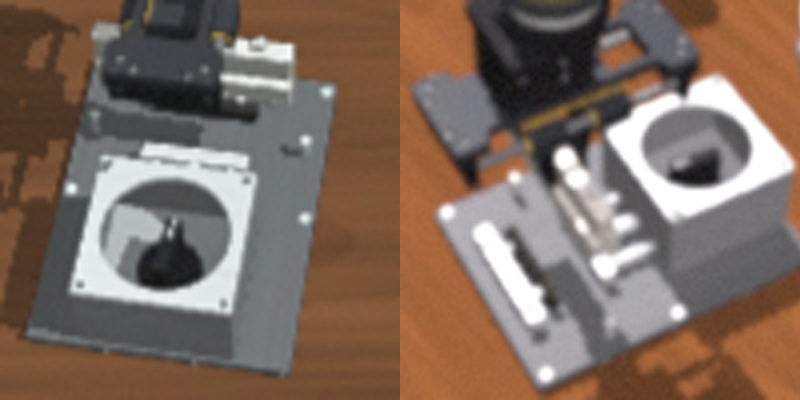

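The wrist view shows the bar hanging straight, with its far peg at (407,232). The far pin is at (401,145), plate corners at (309,125) and (646,127), and guard corners at (490,181) and (711,195). I'll compare the gripped bar with the clamp in this same picture.

Run:
```python
from fit2 import *
d=pickle.load(open('d1.pkl','rb')); _,c,s=d['wrist']; A=lambda l:np.array(l,float)
P=[(-125,95,10),(125,95,10),(12,55,82),(122,55,82),(-56,80,30)]
U=A([(309,125),(646,127),(491,181),(711,195),(401,143)])/1.25
b=fit(c,P,U,[.54,-.1,-.16])
r=s['tool_rot']; yaw=2*np.arctan2(r[1],r[0])-np.pi/2; print('tool yaw',yaw)
t=s['position']; z=t[2]-.0225
# bar fit: peg (top center), end web top corners
for y in (48,):print('pred peg',proj(c,X([t[0],t[1],yaw,z],[(0,y,54),(0,y,46),(-7,70,46),(7,70,46)]))*1.25)
q=least_squares(lambda p:(proj(c,X([p[0],p[1],yaw,z],[(0,48,54)]))-A([[407,229]])/1.25).ravel(),t[:2],x_scale=.1).x
print('bar by wrist',q,'tcp',t)
for bb in (b,):
    e=X(b,[(-53,0,0)])[0,:2]-q; R=np.array([[np.cos(b[2]),np.sin(b[2])],[-np.sin(b[2]),np.cos(b[2])]])
    print('seat-bar world',e,'base frame',R@e)
for n in('scene','side'):
    print(n,(proj(d[n][1],X([t[0],t[1],yaw,z],[(0,48,54),(7,70,46),(-7,70,46),(0,-48,54),(7,-70,46)]))).round(1).tolist())
```

```text
[ 0.5348 -0.1036 -0.1739] [[-3.0, -3.0], [1.6, -1.3], [22.8, 9.4], [-0.5, 0.1], [-0.7, 0.7]]
tool yaw -0.16527961819933368
pred peg [[409.33477883 235.5530103 ]
 [409.12337099 230.36521142]
 [391.16502931 175.2002957 ]
 [427.35862665 175.2014246 ]]
bar by wrist [ 0.4848466  -0.09228009] tcp [ 0.48530603 -0.09498182  0.11806732]
seat-bar world [-0.00221656 -0.00218566] base frame [-0.00180495 -0.00253622]
scene [[324.1, 160.1], [331.7, 164.8], [332.4, 160.8], [289.8, 156.2], [281.8, 159.0]]
side [[305.4, 197.8], [304.1, 193.7], [299.6, 195.5], [322.3, 221.9], [328.9, 228.7]]
```

Run:
```python
from fit2 import *
d=pickle.load(open('d1.pkl','rb')); _,c,s=d['wrist']; A=lambda l:np.array(l,float)
P=[(-125,95,10),(125,95,10),(12,55,82),(122,55,82),(-56,80,30)]
U=A([(309,125),(646,127),(519,195),(711,195),(401,143)])/1.25
b=fit(c,P,U,[.54,-.1,-.16]); print(X(b,[(-53,0,0)]))
```

```text
[ 0.5353 -0.1049 -0.1675] [[-2.8, -0.7], [1.6, -0.8], [0.8, -0.2], [-0.2, 0.7], [-0.4, 2.6]]
[[ 0.48305849 -0.09609183  0.        ]]
```

Run:
```python
from fit2 import *
b,_=pickle.load(open('fitw.pkl','rb')); _,c,_=pickle.load(open('w3.pkl','rb'))
def loc(u,v,z):
    e=ray(c,np.array([u,v])/2.3+[150,0],z)[:2]-b[:2]; R=np.array([[np.cos(b[2]),np.sin(b[2])],[-np.sin(b[2]),np.cos(b[2])]]); return (R@e*1000).round(1)
for n,p in dict(jaw1=(320,166,.026),jaw2=(319,306,.026),pad1=(259,162,.026),pad2=(259,303,.026),pinA=(290,81,.03),pinB=(289,373,.03),fin1=(470,243,.066),fin2=(550,250,.066)).items(): print(n,loc(*p))
```

```text
jaw1 [-39.4  39.2]
jaw2 [-38.7 -38.4]
pad1 [-73.9  39.5]
pad2 [-74.7 -38.5]
pinA [-55.9  80.5]
pinB [-56.  -79.2]
fin1 [44.9  1.5]
fin2 [87.5  0.4]
```

```bash
python3 -m crank '[[0,-0.019,-0.007,-0.1,0],[0,-0.019,-0.007,-0.2,0],[0,-0.019,-0.007,-0.3,0],[0,-0.019,-0.007,-0.37,0],[0,-0.019,-0.007,-0.4,0]]' 
python3 -m crank '[[0,0,0,-0.01,0],[0,0,0,-0.02,0],[0,0,0,-0.025,0],[0,0,0,-0.028,0],[0,0,0,-0.028,0]]'
```

```text
time: 9.45
position: [0.4805, -0.0965, 0.0363]
tool_rot: [-2.398, -2.03, 0.0]
ft_force: [0.8, 0.5, -2.6]
grip_width: 0.159
grip_force: 25.0
time: 10.07
position: [0.4807, -0.0967, 0.0317]
tool_rot: [2.398, 2.029, 0.001]
ft_force: [-1.7, 0.8, 5.2]
grip_width: 0.157
grip_force: 25.0
```

```bash
python3 -m crank '[[0.35,0,0,0.002,0],[0.35,0,0,0.002,0],[0.35,0,0,0.002,0],[0.35,0,0,0.03,0],[0.35,0,0,0.15,0]]' 
python3 -m crank '[[0.35,0,0,0.2,0.029],[0.35,0,0,0.4,0.058],[0.35,0.1,-0.02,0.5,0.087],[0.35,0.2,-0.03,0.5,0.116],[0.35,0.3,-0.05,0.5,0.145]]' >/dev/null
python3 -m crank '[[0.35,0.1,-0.02,0,0.029],[0.35,0.2,-0.03,0,0.058],[0.35,0.28,-0.04,0,0.087],[0.35,0.28,-0.04,0,0.104],[0.35,0.28,-0.04,0,0.104]]'
python3 - <<'E'
from h import *
import pickle
d={}
for n in ['scene','side','wrist']:
    c=get_calibration(n); d[n]=(get_image(n),c,get_state())
pickle.dump(d,open('d2.pkl','wb'))
a=cv2.resize(d['wrist'][0],None,fx=1.25,fy=1.25,interpolation=cv2.INTER_CUBIC)[:330]
b=cv2.resize(d['scene'][0][155:215,260:380],None,fx=4.5,fy=4.5,interpolation=cv2.INTER_CUBIC)
o=np.zeros((600,800,3),np.uint8); o[:330]=a; o[330:600,:540]=b; 
e=cv2.resize(d['side'][0][180:270,280:367],None,fx=3,fy=3,interpolation=cv2.INTER_CUBIC); o[330:600,540:800]=e[:270,:260]
save(o,'l.png'); s=d['wrist'][2]; print(s['position'],s['tool_rot'],s['joint_positions'][6])
E
```

```text
time: 10.7
position: [0.4792, -0.0966, 0.0605]
tool_rot: [-2.397, -2.028, 0.004]
ft_force: [0.2, 0.2, -0.6]
grip_width: 0.349
grip_force: 0.0
time: 11.95
position: [0.5964, -0.1149, 0.1611]
tool_rot: [-0.273, -3.13, 0.0]
ft_force: [0.3, -0.2, -0.3]
grip_width: 0.352
grip_force: 0.0
[ 0.59628564 -0.11472392  0.16115308] [2.73198495e-01 3.12950361e+00 2.93557308e-04] 1.6634927593399491
```

View pics/l.png

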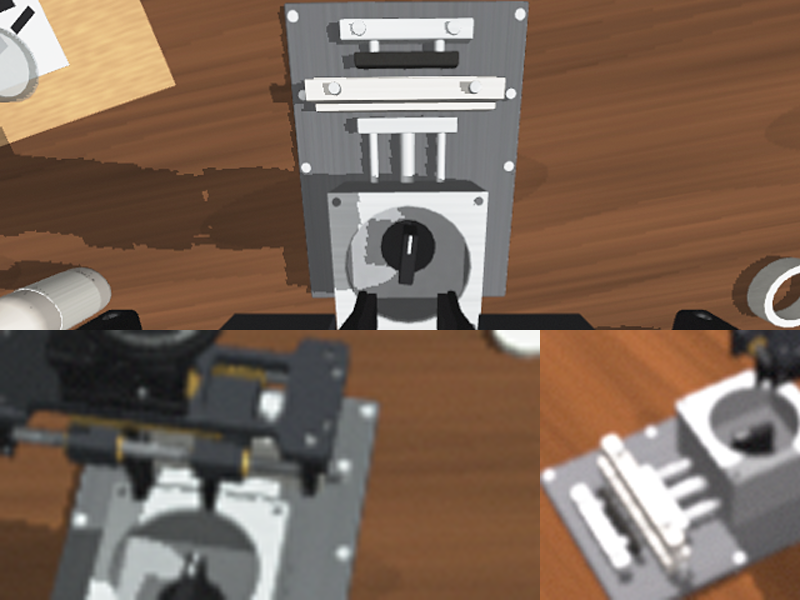

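The bar stands on the plate between pad and jaw with clear gaps, between both pins (303,96) and (511,94), and parallel to the jaw. In the well, the fin runs from about (410,228) to (403,284). The guard corners are at (327,194) and (488,190).

Run:
```python
from fit2 import *
d=pickle.load(open('d2.pkl','rb')); im,c,s=d['wrist']; A=lambda l:np.array(l,float)
P=[(-125,-95,10),(-56,-80,30),(-56,80,30),(12,-55,82),(12,55,82)]
U=A([(286,5),(303,95),(511,93),(327,194),(488,190)])/1.25
b=fit(c,P,U,[.54,-.1,-.16]); print('knob',X(b,[(67,0,0)]),'tcp',s['position'])
p=[ray(c,A(u)/1.25,.066)[:2] for u in [(410,226),(403,284)]]; print(p, np.arctan2(*(p[1]-p[0])[::-1])-b[2])
g=cv2.cvtColor(im,cv2.COLOR_RGB2GRAY)
print(g[176:232:6,305:345:2])
r=s['tool_rot']; print('tool y',2*np.arctan2(r[1],r[0])-np.pi/2)
```

```text
[ 0.5361 -0.1033 -0.1626] [[-3.0, -2.1], [-0.1, 0.5], [-0.0, -0.0], [0.6, -0.2], [0.5, 1.5]]
knob [[ 0.60218209 -0.11410485  0.        ]] tcp [ 0.59628564 -0.11472392  0.16115308]
[array([ 0.5750476 , -0.10841236]), array([ 0.62048426, -0.12188379])] -0.1256130647858057
[[116 115 115 113 193 184 154 103  90  52  39  43  64  76 106 123 120 118
  118 118]
 [121 121 115  37  35  33  34  34  34  22  22  23  22  23  29  35  33  33
   44 122]
 [113  29  36  35  34  36  34  34  33  36  40  92 105  35  34  33  34  34
   34  33]
 [ 46  34  34  34  35  36  35  35  30  43  40 229 113  45  42  34  34  35
   33  35]
 [ 36  35  37  35  36  36  35  35  29  48  61 243  36  46  37  32  33  34
   35  33]
 [118  51  33  34  35  36  35  32  37  49  48  48  47  47  32  34  34  35
   34  33]
 [157 169 108  61  28  34  36  30  43  48  49  47  49  41  34  34  34  32
   72 121]
 [189 189 191 192 191 195 117  39  47  49  49  49  46  74 124 121 120 120
  119 118]
 [189 192 164 115 120 120 118  27  49  48  49  47  43 113 119 118 117 118
  119 119]
 [120 121 120 119 119 118 119 118 118 119 120 119 120 119 118 117 118 117
  119 120]]
tool y 1.3966424160391542
```

```bash
python3 -m crank '[[0.35,0.036,0,0,-0.013],[0.35,0.036,0,-0.15,-0.013],[0.35,0.036,0,-0.3,-0.013],[0.35,0.036,0,-0.35,-0.013],[0.35,0.036,0,-0.4,-0.013]]' 
python3 -m crank '[[0.35,0,0,-0.06,0],[0.35,0,0,-0.12,0],[0.35,0,0,-0.17,0],[0.35,0,0,-0.215,0],[0.35,0,0,-0.215,0]]'
python3 -m crank '[[0.2,0,0,0,0],[0.1,0,0,0,0],[0,0,0,0,0],[0,0,0,0,0],[0,0,0,0,0]]' 25
python3 -c "
from h import *
s=get_state();r=s['tool_rot'];print(s['torque'],s['ft_force'],2*np.arctan2(r[1],r[0])-np.pi/2)"
```

```text
time: 12.72
position: [0.6041, -0.1148, 0.0813]
tool_rot: [0.399, 3.115, 0.0]
ft_force: [0.0, -0.5, 0.3]
grip_width: 0.351
grip_force: 0.0
time: 13.35
position: [0.603, -0.1146, 0.0371]
tool_rot: [-0.398, -3.115, 0.0]
ft_force: [-0.8, 0.0, 0.5]
grip_width: 0.349
grip_force: 0.0
time: 13.98
position: [0.6038, -0.1154, 0.0384]
tool_rot: [0.399, 3.115, -0.001]
ft_force: [-1.1, -1.6, 1.7]
grip_width: 0.136
grip_force: 25.0
[-0.34669095  0.12746501 -0.32339571] [-1.07881791 -1.55369565  1.74580119] 1.3158854297374782
```

```bash
cat > q.py <<'E'
from h import *
T=[];
for i in range(6):
    s=get_state(); T.append(np.r_[s['torque'],s['ft_force']]); get_image('side')
r=s['tool_rot']; print('t',round(s['time'],2),'first',T[0][2].round(3),'mean',np.mean(T[1:],0).round(3),'sd',np.std(T,0)[2].round(3),'yaw',round((2*np.arctan2(r[1],r[0])-np.pi/2),4),s['position'].round(4))
E
python3 -m crank '[[0,0,0,0,-0.01],[0,0,0,0,-0.02],[0,0,0,0,-0.03],[0,0,0,0,-0.04],[0,0,0,0,-0.05]]' 50
python3 q.py
```

```text
time: 14.6
position: [0.6037, -0.1156, 0.0384]
tool_rot: [0.882, 3.015, -0.002]
ft_force: [-1.3, -2.0, 2.9]
grip_width: 0.131
grip_force: 50.0
t 14.85 first 0.279 mean [-0.734  0.308  0.091 -1.06  -2.898  4.446] sd 0.088 yaw 1.0032 [ 0.6037 -0.1156  0.0384]
```

```bash
python3 -m crank '[[0,0,0,0,-0.008],[0,0,0,0,-0.016],[0,0,0,0,-0.024],[0,0,0,0,-0.032],[0,0,0,0,-0.04]]' 50|grep force
python3 q.py
```

```text
ft_force: [-2.1, -4.4, 5.7]
grip_force: 50.0
t 15.78 first 0.329 mean [-0.929  0.484  0.167 -1.873 -3.793  5.67 ] sd 0.08 yaw 0.7516 [ 0.6036 -0.1158  0.0384]
```

```bash
python3 -m crank '[[0,0,0,0,-0.004],[0,0,0,0,-0.008],[0,0,0,0,-0.012],[0,0,0,0,-0.016]]' 50|grep force
python3 q.py
```

```text
ft_force: [-2.4, -3.8, 5.6]
grip_force: 50.0
t 16.57 first 0.331 mean [-0.955  0.523  0.264 -2.441 -3.931  6.241] sd 0.035 yaw 0.6512 [ 0.6035 -0.1159  0.0384]
```

```bash
python3 q.py; python3 q.py
```

```text
t 16.88 first 0.26 mean [-0.969  0.517  0.27  -2.156 -3.748  5.562] sd 0.016 yaw 0.6513 [ 0.6035 -0.1159  0.0384]
t 17.18 first 0.261 mean [-0.971  0.521  0.208 -2.052 -3.838  5.815] sd 0.03 yaw 0.6513 [ 0.6035 -0.1159  0.0384]
```

```bash
cat > m.py <<'E'
from h import *
s=get_state(); r=s['tool_rot']; print(round(s['time'],2),'tz',s['torque'].round(3),'yaw',round(2*np.arctan2(r[1],r[0])-np.pi/2,4))
E
python3 -m crank '[[0,0,0,0,-0.004],[0,0,0,0,-0.008],[0,0,0,0,-0.012]]' 50 >/dev/null; python3 m.py
python3 -m crank '[[0,0,0,0,-0.004],[0,0,0,0,-0.008]]' 50 >/dev/null; python3 m.py; python3 q.py
```

```text
17.6 tz [-0.982  0.531  0.342] yaw 0.5753
17.85 tz [-1.053  0.609  0.334] yaw 0.5251
t 18.1 first 0.334 mean [-0.991  0.601  0.25  -2.755 -3.88   6.26 ] sd 0.059 yaw 0.5255 [ 0.6034 -0.1159  0.0384]
```

```bash
python3 -m crank '[[0,0,0,0,-0.004],[0,0,0,0,-0.008]]' 50 >/dev/null; python3 m.py
python3 -m crank '[[0,0,0,0,-0.004],[0,0,0,0,-0.008]]' 50 >/dev/null; python3 m.py
```

```text
18.4 tz [-0.998  0.617  0.359] yaw 0.4748
18.65 tz [-1.052  0.673  0.334] yaw 0.4245
```

```bash
python3 -m crank '[[0,0,0,0,-0.004],[0,0,0,0,-0.008]]' 50 >/dev/null; python3 m.py; python3 q.py
```

```text
18.9 tz [-1.027  0.696  0.319] yaw 0.3742
t 19.15 first 0.319 mean [-1.035  0.682  0.265 -3.24  -3.902  6.344] sd 0.032 yaw 0.3747 [ 0.6032 -0.116   0.0384]
```

```bash
cat > bar.py <<'E'
from h import *
import pickle
d=pickle.load(open('d2.pkl','rb')); c=d['side'][1]; im=get_image('side'); g=lambda a:cv2.cvtColor(a,cv2.COLOR_RGB2GRAY)
a,b=g(d['side'][0]),g(im)
for n,(x0,y0,x1,y1) in dict(barfar=(297,211,309,224),barnear=(314,243,330,258),pad=(292,234,300,243),plate=(278,220,290,232),fence=(284,225,292,232)).items():
    r=cv2.matchTemplate(b[y0-12:y1+12,x0-12:x1+12],a[y0:y1,x0:x1],cv2.TM_CCOEFF_NORMED); _,v,_,p=cv2.minMaxLoc(r); print(n,v.round(2),p[0]-12,p[1]-12)
# px per mm of base -x motion at bar
u=np.array([np.cos(-.166),np.sin(-.166),0]); p=np.array([.483,-.096,.05]); print('px per 10mm -x',proj(c,p-u*.01)-proj(c,p))
print('grip',get_state()['grip_width'])
o=cv2.resize(np.hstack([d['side'][0][180:270,280:380],im[180:270,280:380]]),None,fx=4,fy=4,interpolation=cv2.INTER_CUBIC); cv2.imwrite('pics/z.png',o[:,:,::-1])
E
python3 bar.py
```

```text
Traceback (most recent call last):
  File "bar.py", line 6, in <module>
    r=cv2.matchTemplate(b[y0-12:y1+12,x0-12:x1+12],a[y0:y1,x0:x1],cv2.TM_CCOEFF_NORMED); _,v,_,p=cv2.minMaxLoc(r); print(n,v.round(2),p[0]-12,p[1]-12)
                                                                                                                           ^^^^^^^
AttributeError: 'float' object has no attribute 'round'
```

```bash
sed -i 's/v.round(2)/round(v,2)/' bar.py; python3 bar.py
```

```text
barfar 0.98 -2 1
barnear 0.88 -3 1
pad 1.0 0 0
plate 1.0 0 0
fence 0.99 0 0
px per 10mm -x [[-3.1281706   1.37457766]]
grip 0.13513433517068607
```

```bash
python3 -m crank '[[0,0,0,0,-0.004],[0,0,0,0,-0.008]]' 50 >/dev/null; python3 m.py
python3 -m crank '[[0,0,0,0,-0.004],[0,0,0,0,-0.008]]' 50 >/dev/null; python3 m.py
```

```text
19.55 tz [-1.034  0.725  0.33 ] yaw 0.3239
19.8 tz [-1.029  0.723  0.417] yaw 0.2738
```

```bash
python3 -m crank '[[0,0,0,0,-0.002],[0,0,0,0,-0.004]]' 50 >/dev/null; python3 m.py; python3 q.py; python3 bar.py|head -3
```

```text
20.05 tz [-1.014  0.809  0.461] yaw 0.2492
t 20.3 first 0.461 mean [-1.042  0.792  0.396 -3.195 -4.449  7.153] sd 0.04 yaw 0.2494 [ 0.6031 -0.1161  0.0384]
barfar 0.99 -3 1
barnear 0.88 -3 1
pad 1.0 0 0
```

```bash
python3 -m crank '[[0.1,0,0,0,0],[0.15,0,0,0,0],[0.25,0,0,0,0],[0.35,0,0,0,0],[0.35,0,0,0,0]]'; python3 m.py
python3 -m crank '[[0.35,0,0,0.05,0],[0.35,0,0,0.2,0],[0.35,0,0,0.4,0],[0.35,0,0,0.6,0],[0.35,0.2,0,0.8,0]]'
python3 -m crank '[[0.35,0.3,0,0,0],[0.35,0.5,0,0,0],[0.35,0.5,0,0,0],[0.35,0.5,0,0,0]]'
python3 bar.py
python3 - <<'E'
from h import *
import pickle
c=get_calibration('scene'); im=get_image('scene'); pickle.dump((im,c),open('s3.pkl','wb')); d=pickle.load(open('d0.pkl','rb'))['scene'][0]
g=lambda a:cv2.cvtColor(a,cv2.COLOR_RGB2GRAY)
for n,(x,y) in dict(lid=(376,155),tape=(435,257),jar=(391,272),tum=(203,155),glue=(187,215),brush=(451,135)).items():
    a=g(d)[y-18:y+18,x-18:x+18]; r=cv2.matchTemplate(g(im)[y-30:y+30,x-30:x+30],a,cv2.TM_CCOEFF_NORMED); m=cv2.minMaxLoc(r); print(n,round(m[1],2),m[3])
E
```

```text
time: 21.02
position: [0.6037, -0.1139, 0.0377]
tool_rot: [-1.928, -2.48, -0.001]
ft_force: [0.0, -0.8, 0.6]
grip_width: 0.328
grip_force: 0.0
21.02 tz [-0.071  0.011 -0.019] yaw -6.0338
time: 21.65
position: [0.642, -0.1156, 0.2005]
tool_rot: [-1.931, -2.477, -0.002]
ft_force: [2.1, -1.4, 0.8]
grip_width: 0.349
grip_force: 0.0
time: 22.15
position: [0.7428, -0.1154, 0.1982]
tool_rot: [-1.93, -2.479, 0.001]
ft_force: [-0.5, 0.2, -0.0]
grip_width: 0.349
grip_force: 0.0
barfar 0.99 -3 1
barnear 0.88 -3 1
pad 1.0 0 0
plate 1.0 0 0
fence 0.99 0 0
px per 10mm -x [[-3.1281706   1.37457766]]
grip 0.3508002311999124
lid 1.0 (12, 12)
tape 1.0 (12, 12)
jar 1.0 (12, 12)
tum 0.93 (12, 12)
glue 0.81 (12, 12)
brush 1.0 (12, 12)
```

```bash
python3 -c "
from bench import close_job; print(close_job())"
```

```text
the job is handed in; nothing more can be done
None
```

The job is handed in, but the hand-in returned no result: the bar stands in the clamp with the jaw tightened to about 10 N (judged by the turning resistance, not measured directly), the gripper has let go and is clear, and the camera check shows no bystander moved.

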